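# Lay the weight case down on its fold-down rest

### The job

The wooden weight case stands on its end on the foot step of the fold-down rest. Lay it on its side so that its lid faces up and can be opened: push the top of the case with the fingertips until it tips over and leans on the raised hinged plate, then press the case and the plate down together, gently and under control, until both lie flat and the case lies straight along the middle of the plate. Do not grip, lift or bang the case down, fold the plate only with the case leaning on it, and leave the things standing around alone.

Things in the scene. Friction and masses are not known exactly. Their poses are not given: they have to be found in the camera images.
- rest: aluminium fold-down rest, fixed to the worktop: base 186 mm long (own x from -62 to +124 mm), 106 mm wide. Origin on the worktop under the hinge line. Its +x is the way the case is to fall (ahead of the robot, turned 0.1 to 0.75 rad to its right away from the robot), +y along the hinge. The foot step, on which the case stands, is the flat part from x = -62 to -3 mm, its top 12 mm above the worktop. It does not move
- hinge_mid (a point): middle of the hinge line, 12 mm above the worktop; same axes as the rest
- plate (a joint): angle of the hinged plate (117 x 90 x 5 mm, black rubber facing): 0 = folded flat (its stop), face level with the foot step, 12 mm above the worktop; starts raised at 1.04 to 1.16 rad above level, leaning away from the case. The hinge is stiff (0.45 N m friction): the plate stays where it is left, also under the leaning case, and takes about 2 to 6 N at its far end to fold down
- plate_mid (a point): point on the upper face of the plate, 58 mm from the hinge line; its x runs along the plate away from the hinge, y along the hinge, z out of the face
- case: brown closed wooden case, 0.2 to 0.45 kg, 68 x 116 x 42 mm along own x, y, z; origin: centre of the underside; +z from the underside to the lid. It starts upright on the foot step: +y up, 116 mm tall, 42 mm thick in the tipping direction, underside towards the plate and 4 to 12 mm short of the hinge line. Pushed at the top it tips over its lower edge, by itself beyond about 20 degrees of lean
- case_toe (a point): middle of the lower edge of the case's underside, on which it turns when it is tipped (case frame 0, -58, 0 mm); stays at the height of the foot step, 12 mm
- vial: bystander: small glass vial with a black screw cap, 23 mm across, 59 mm tall, standing beside the rest; origin at the centre of its base
- weight: bystander: small brass knob weight, 25 mm across, 22 mm tall, standing beside the rest; origin at the centre of its base
- jar: bystander: spice jar with a yellow-brown cap, 45 mm across, 100 mm tall; origin at the centre of its base
- tin: bystander: round dark green sample tin, 57 mm across, 66 mm tall; origin at the centre of its base
Things that resemble listed ones, but are neither listed nor needed, are in the scene too. There is more than one size of the case; the job needs the smaller.

How it is judged:
By the outcome, as a careful person would: the job done as asked, in the order asked, and still so for the second after the job is handed in, with the robot touching nothing.
It also fails if it takes over 45 s, if anything falls off the work surface, if the arm or the gripper's body presses on something with over 40 N, if the wrist force passes 120 N, or if a joint passes its speed limit or range.

### The arm

A 7-joint arm with a two-finger parallel gripper is mounted at the origin on a cart in front of the work surface, level with it; the furniture and walls round the work are solid. World frame = base frame: x ahead of the robot, y to its left, z up, the work surface at z = 0. Lengths are in m, angles in rad, forces in N, time in s.
With the tool pointing down it reaches from about 0.4 to 0.875 m from the base axis. Payload 4.4 kg.
Tool frame: the origin (TCP) lies midway between the tips of the shut fingers; the grasp point (between the pads) lies 19 mm behind it; x points along the fingers, y is the direction in which the jaws open and shut, and the axes are right-handed (so a half turn about x gives the same grasp; the last joint's range is limited). The gripper opens to 85 mm and grips with 20 to 120 N. Pads are 22 mm wide; open, the fingers measure 114 mm over their backs; the gripper's body (76 mm by 85 mm) begins 54 mm behind the grasp point. The pads swing forward as they close: fully open they stand 13 mm farther back than shut.
Start: joints at [1.233, 0.628, 0.038, 1.517, -0.027, 0.996, -0.02], TCP at [0.175, -0.626, 0.231] pointing down, gripper open.
Joint ranges: [-3.06, 3.06], [-0.37, 2.12], [-1.25, 1.32], [0.18, 2.47], [-1.1, 4.24], [0.23, 1.98], [-2.94, 2.94]. Speed limits (rad/s): [2.57, 2.57, 3.14, 3.14, 3.14, 3.14, 3.14].

### API

Orientations are given as a 3x3 rotation matrix whose columns are the frame's x, y, z axes.
In Python, from rig import r gives the robot as it stands.
- The arm moves only by the tool drive_tool, never from a script. Its argument "targets" is a list of rows, each an object of numbers: "ax", "ay", "az": the turn, a rotation vector about the world's x, y, z in rad; "dx", "dy", "dz": the shift along the world's x, y, z in mm; "claw": the closure, from 0 (fully open) to 1 (shut). In form: [{"ax": .., "ay": .., "az": .., "dx": .., "dy": .., "dz": .., "claw": ..}, ...]. A call has 1 to 8 rows; each row is the pose to reach, as a shift and turn from the pose commanded when the call began; what a row does not reach only later rows make up. A row lasts 1/12 s, in which the tool goes at most 41.7 mm and 7.16 degrees, less where a joint would pass 70% of its speed; a pose out of reach is approached as far as the arm can. A call with a gripper value outside its range is refused whole. The fingers move at their own pace and stop on an object; "newtons" is the grip in N (left out, the last holds). Time passes only in rows, so rows that repeat a pose let the fingers close. It gives the time, the measured TCP pose, the force and the opening at its end, in the units of the state.
- r.get_obs(): the state, without advancing time (a new reading comes with each control period).
- r.snapshot(name): name is "side" or "top"; returns the picture (400x640x3 uint8, red, green, blue); there is no depth.
- r.get_calibration(name): a dict with "intrinsics" (3x3 intrinsics, pixels), "T" (4x4, takes a point from camera to world coordinates). Camera axes: x right, y up, looking along -z (the intrinsics and any distortion apply to the point x, -y, -z); pixel columns grow to the right and rows downward; lengths in m; the calibration is good to about 2 mm. A picture is of the moment at which its call begins. get_calibration takes no time and is no camera call.
- r.job_done(): hands the job in, once; it reports no verdict.
The state is a dict: "t": time; "qpos": joint angles; "dq": joint speeds; "joint_torque": joint torques, N m; "position": TCP position; "ee_rot": TCP orientation; "ft_force": force on the tool from outside, world axes, zero at the start; "moment": the same for the moment, N m; "width": finger opening in m.
Only numpy, scipy, OpenCV 4.12 (cv2) and the standard library are available. Lean on these libraries where they do the work, as an engineer would, in place of code of your own. Each camera call takes 0.05 s, during which the arm holds its last target.

## Working session

There is one attempt and no reset: what is moved stays moved. The work goes in short steps, Python scripts to look and compute and a tool call to move; the robot and the scene stay as the last step left them, time stands still between calls to the robot, and variables do not carry over. Pictures are saved under pics/ and viewed, and the job is handed in when it is done.

Besides the shell and the picture viewer there is one more tool, called after "Call:" by a JSON object that holds its "api" and its "payload". drive_tool: Moves the arm, as the interface text tells. Its arguments: {"type":"object","properties":{"targets":{"type":"array"},"newtons":{"type":"number"}},"required":["targets"]}

```bash
mkdir -p pics; ls; python3 - <<'E'
from rig import r
import cv2
for n in ("side","top"):
    im=r.snapshot(n); cv2.imwrite(f"pics/{n}0.png",im[:,:,::-1])
    c=r.get_calibration(n); print(n,c)
o=r.get_obs()
for k in o: print(k,o[k])
E
```

```text
pics
side {'intrinsics': array([[442.60916882,   0.        , 311.01533812],
       [  0.        , 442.60916882, 201.14569346],
       [  0.        ,   0.        ,   1.        ]]), 'T': array([[ 0.85693989,  0.26562467, -0.4416985 ,  0.24993338],
       [-0.51540734,  0.446697  , -0.73131188, -0.72111546],
       [ 0.00305092,  0.85434497,  0.51969738,  0.55910665],
       [ 0.        ,  0.        ,  0.        ,  1.        ]])}
top {'intrinsics': array([[519.72735298,   0.        , 326.38034906],
       [  0.        , 519.72735298, 194.94288181],
       [  0.        ,   0.        ,   1.        ]]), 'T': array([[ 0.00252201,  0.99730921, -0.07326654,  0.57477495],
       [-0.99994713,  0.00178474, -0.01012663, -0.07022842],
       [-0.00996862,  0.07328821,  0.99726098,  1.47126628],
       [ 0.        ,  0.        ,  0.        ,  1.        ]])}
t 0.1
qpos [ 1.23318769  0.62921875  0.03844942  1.51825807 -0.02699806  0.99627555
 -0.01999488]
dq [ 0.00057683 -0.00111314  0.00038863 -0.00316302  0.00062381 -0.00022105
 -0.00043518]
joint_torque [ 3.34811477e-03 -5.64529288e+01  1.23090193e+00 -1.93972528e+01
  1.14020618e-02  5.43230184e-03 -2.25700580e-05]
position [ 0.17438941 -0.62560633  0.2305069 ]
ee_rot [[-4.58562720e-04  2.68476270e-01 -9.63286189e-01]
 [ 1.57636202e-03 -9.63284899e-01 -2.68476661e-01]
 [-9.99998652e-01 -1.64160115e-03  1.85107488e-05]]
ft_force [ 0.19054608 -0.06998484 -1.06928398]
moment [ 0.04613211 -0.02092723 -0.01591481]
width 0.08568120722496576
```

View pics/side0.png

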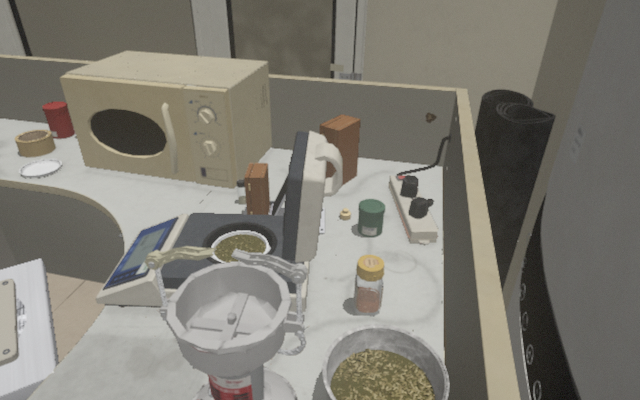

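View pics/top0.png

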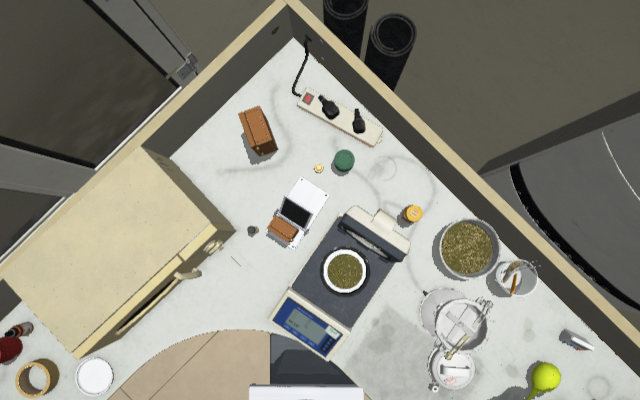

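```bash
python3 - <<'E'
import cv2
t=cv2.imread("pics/top0.png"); s=cv2.imread("pics/side0.png")
cv2.imwrite("pics/t0c.png",cv2.resize(t[140:260,225:385],None,fx=5,fy=5,interpolation=cv2.INTER_CUBIC))
cv2.imwrite("pics/s0c.png",cv2.resize(s[110:260,220:400],None,fx=4.4,fy=4,interpolation=cv2.INTER_CUBIC))
E
```

```text
(no output)
```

View pics/t0c.png

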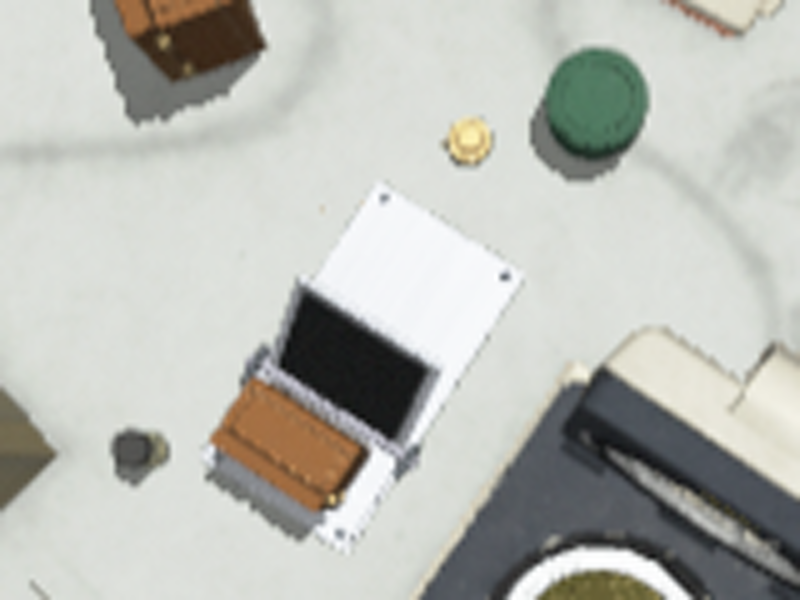

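View pics/s0c.png

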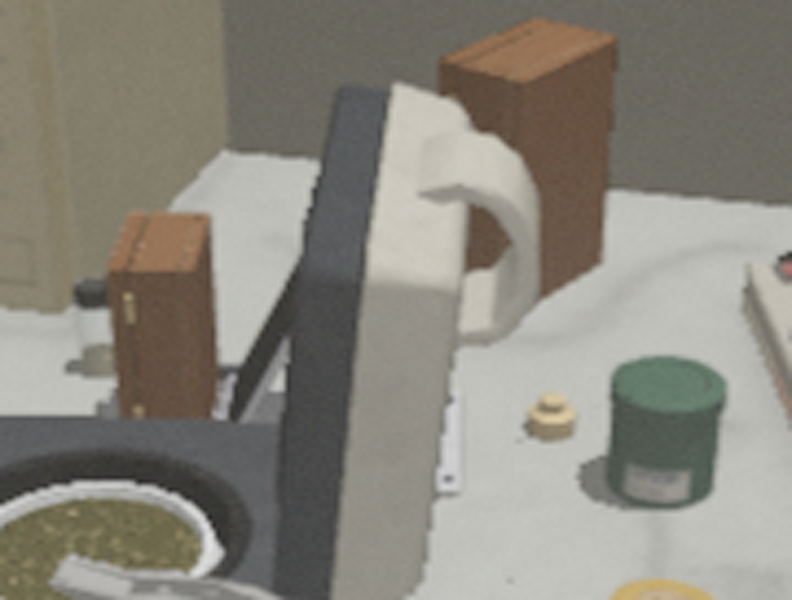

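```bash
cat > h.py <<'E'
import numpy as np, cv2
from scipy.optimize import least_squares
from rig import r
C={n:r.get_calibration(n) for n in("side","top")}
def proj(n,P):
    P=np.atleast_2d(P);T=C[n]["T"];K=C[n]["intrinsics"]
    c=(P-T[:3,3])@T[:3,:3]; c=c*[1,-1,-1]
    u=c@K.T; return u[:,:2]/u[:,2:]
def ray(n,uv,z):
    T=C[n]["T"];K=C[n]["intrinsics"]
    d=np.linalg.solve(K,[uv[0],uv[1],1.])*[1,-1,-1]; d=T[:3,:3]@d
    o=T[:3,3]; return o+d*(z-o[2])/d[2]
def rz(a): return np.array([[np.cos(a),-np.sin(a),0],[np.sin(a),np.cos(a),0],[0,0,1]])
E
python3 - <<'E'
from h import *
t=lambda a:[a[0]/5+225-.4,a[1]/5+140-.4]
s=lambda a:[a[0]/4.4+220-.4,a[1]/4+110-.4]
# rest
L=[([.124,.053,.007],(378,183)),([.124,-.053,.007],(522,275)),([-.062,-.053,.012],(345,550)),([-.062,.053,.012],(205,453))]
def f(p):
    return np.concatenate([proj("top",rz(p[2])@np.array(l)+[p[0],p[1],0])[0]-t(u) for l,u in L])
R=least_squares(f,[.55,0,-.56]);print(R.x,R.fun.round(2)); p=R.x
R0=rz(p[2]);o=np.array([p[0],p[1],0])
# plate
pl=[(.117,.045,(300,283)),(.117,-.045,(440,370))]
def g(q):
    a=q[0];return np.concatenate([proj("top",R0@np.array([l*np.cos(a),y,.012+l*np.sin(a)])+o)[0]-t(u) for l,y,u in pl])
Q=least_squares(g,[1.1]);print(Q.x,Q.fun)
# case: top corners; in rest-like frame: x from -42..0, y +-34
T=[(0,.034,(257,380)),(0,-.034,(368,450)),(-.042,-.034,(325,510)),(-.042,.034,(212,437))]
S=[(0,.034,(133,212)),(0,-.034,(210,214)),(-.042,-.034,(196,272)),(-.042,.034,(110,270))]
for use in("t","s","ts"):
  def k(q):
    out=[]
    for n,ll,cv in(("t",T,t),("s",S,s)):
        if n in use:
            for x,y,u in ll: out.append(proj({"t":"top","s":"side"}[n],rz(q[2])@np.array([x,y,0])+[q[0],q[1],q[3]])[0]-cv(u))
    return np.concatenate(out)
  K=least_squares(k,[p[0],p[1],p[2],.128]);print(use,K.x,K.fun.round(1))
  print(" in rest:",R0.T@(np.r_[K.x[:2],0]-o),K.x[2]-p[2])
B={"vial":((140,455),.0),"weight":((470,142),.02),"tin":((597,103),.066)}
for b,(u,z) in B.items():
    w=ray("top",t(u),z);print(b,w,R0.T@(w-o))
print("jar",ray("top",(414,213),.1), "tcp px",proj("top",[.174,-.626,.23]),proj("side",[.174,-.626,.23]))
print([ray("top",u,.2) for u in [(408,240),(345,213)]])
print([ray("top",u,0) for u in [(235,235),(390,380)]])
E
```

```text
[ 0.60641261  0.04341177 -0.5682929 ] [-0.83 -1.39  1.85  0.33  1.33  1.07 -2.36 -0.06]
[1.1299064] [-0.67606841 -0.76135336  0.25914183  0.43648672]
t [ 0.60435924  0.04714257 -0.58191996  0.09927504] [ 0.4 -0.9 -0.4 -0.7 -0.6  0.6  0.6  1. ]
 in rest: [-0.00373851  0.00203929  0.        ] -0.013627057560200218
s [ 0.75640478  0.44254058  0.85871579 -0.08018132] [-1.9  3.7  1.3  4.9  1.1 -3.5 -0.6 -4.8]
 in rest: [-0.0883922   0.41711902  0.        ] 1.4270086960814345
ts [ 0.60652986  0.05628117 -0.05752279  0.1254544 ] [ -6.3   4.3  -2.4  -8.1   5.2  -3.8   1.5   9.2  10.3  -0.9   5.2  11.4
 -10.5   1.3  -2.4 -11.5]
 in rest: [-0.00682741  0.0109097   0.        ] 0.5107701102834626
vial [0.58136895 0.15314469 0.        ] [-0.08016492  0.07900686  0.        ]
weight [ 0.75730188 -0.03342721  0.02      ] [0.16852692 0.01644621 0.02      ]
tin [ 0.77298797 -0.10371302  0.066     ] [ 0.21957489 -0.03434999  0.066     ]
jar [ 0.62823207 -0.28727065  0.1       ] tcp px [[571.41002714 407.37430864]] [[ 64.97831061 754.47879717]]
[array([ 0.55858928, -0.25622119,  0.2       ]), array([ 0.62397368, -0.10296995,  0.2       ])]
[array([0.56883374, 0.202822  , 0.        ]), array([ 0.1705015 , -0.23236727,  0.        ])]
```

```bash
python3 - <<'E'
from h import *
t=lambda a:[a[0]/5+225-.4,a[1]/5+140-.4]
s=lambda a:[a[0]/4.4+220-.4,a[1]/4+110-.4]
T=[(0,.034,(257,380)),(0,-.034,(368,450)),(-.042,-.034,(325,510)),(-.042,.034,(212,437))]
S=[(-.042,.034,(133,212)),(0,.034,(212,214)),(0,-.034,(196,272)),(-.042,-.034,(108,270))]
p=[ .60641261 , .04341177 ,-.5682929 ];R0=rz(p[2]);o=np.r_[p[:2],0]
for use in("s","ts"):
  def k(q):
    out=[]
    for n,ll,cv in(("t",T,t),("s",S,s)):
        if n in use:
            for x,y,u in ll: out.append(proj({"t":"top","s":"side"}[n],rz(q[2])@np.array([x,y,0])+[q[0],q[1],q[3]])[0]-cv(u))
    return np.concatenate(out)
  K=least_squares(k,[p[0],p[1],p[2],.128]);print(use,K.x,K.fun.round(1))
  print(" in rest:",R0.T@(np.r_[K.x[:2],0]-o),K.x[2]-p[2])
# overlay model
im=cv2.imread("pics/top0.png");si=cv2.imread("pics/side0.png")
q=K.x
def draw(P,col):
    for n,I in(("top",im),("side",si)):
        uv=proj(n,P)
        globals()
        cv2.polylines(I,[np.round((uv)*16).astype(int).reshape(-1,1,2)],True,col,1,cv2.LINE_AA,4)
Rr=lambda P:(R0@np.array(P).T).T+o
draw(Rr([[.124,.053,.007],[.124,-.053,.007],[-.062,-.053,.012],[-.062,.053,.012]]),(0,0,255))
a=1.13
draw(Rr([[l*np.cos(a),y,.012+l*np.sin(a)] for l,y in((.117,.045),(.117,-.045),(0,-.045),(0,.045))]),(0,255,0))
Rq=rz(q[2])
for z in(.128,.012): draw((Rq@np.array([[0,.034,z],[0,-.034,z],[-.042,-.034,z],[-.042,.034,z]]).T).T+[q[0],q[1],0],(255,0,0))
cv2.imwrite("pics/t0d.png",cv2.resize(im[150:260,245:345],None,fx=7,fy=5.4,interpolation=cv2.INTER_NEAREST))
cv2.imwrite("pics/s0d.png",cv2.resize(si[110:260,220:400],None,fx=4.4,fy=4))
E
```

```text
s [ 0.61044733  0.06572088 -0.58660809  0.11485581] [-0.3  0.1  0.3  0.1 -0.2 -0.1  0.1 -0.1]
 in rest: [-0.00860609  0.02097405  0.        ] -0.018315194650525668
ts [ 0.60276111  0.04524291 -0.58406172  0.1260262 ] [ 0.1 -0.7 -0.3 -0.1 -0.8  1.5  0.   1.4 -0.1 -0.   1.  -0.1  0.6  0.1
  0.3  0.1]
 in rest: [-0.00406307 -0.00042189  0.        ] -0.015768817696827697
```

View pics/t0d.png

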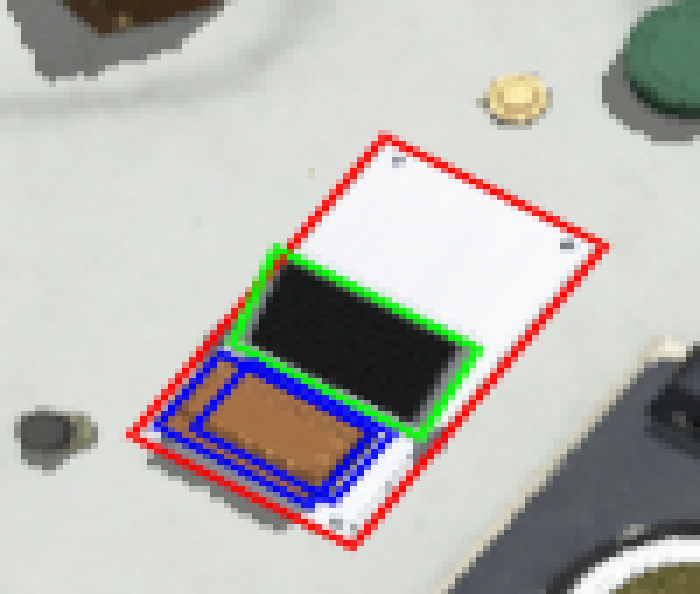

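View pics/s0d.png

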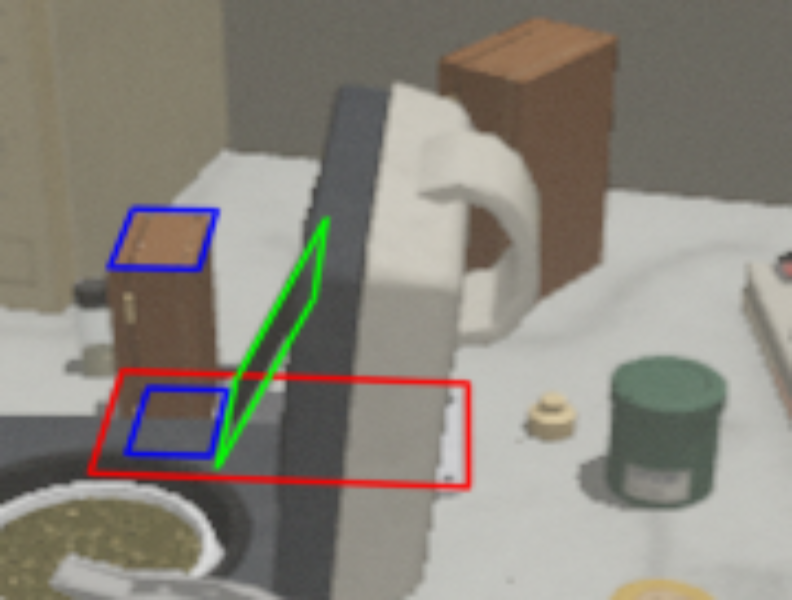

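```bash
python3 - <<'E'
import cv2,numpy as np
t=cv2.imread("pics/top0.png")[208:255,260:315].astype(float)
t=np.clip(t*1.7,0,255).astype(np.uint8)
cv2.imwrite("pics/t0e.png",cv2.resize(t,None,fx=12,fy=12,interpolation=cv2.INTER_NEAREST))
E
```

```text
(no output)
```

View pics/t0e.png

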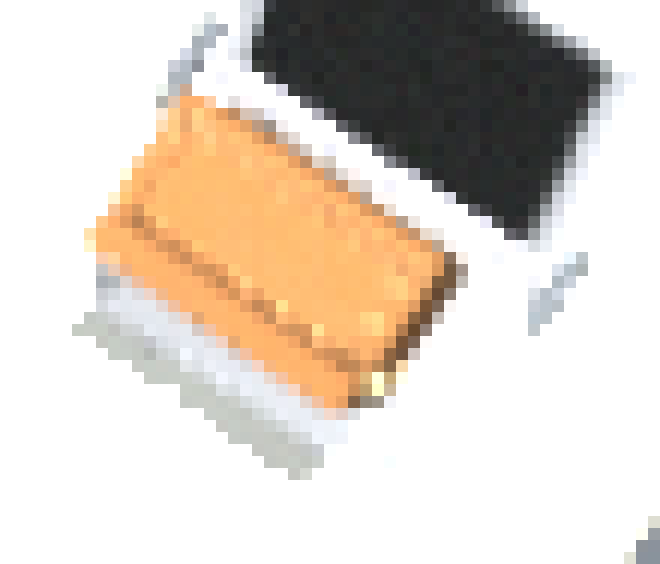

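```bash
python3 - <<'E'
import cv2,numpy as np
t=cv2.imread("pics/top0.png")[170:255,255:340].astype(float)
t=np.clip((t-150)*2.4,0,255).astype(np.uint8)
cv2.imwrite("pics/t0f.png",cv2.resize(t,None,fx=7,fy=7,interpolation=cv2.INTER_NEAREST))
E
```

```text
(no output)
```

View pics/t0f.png

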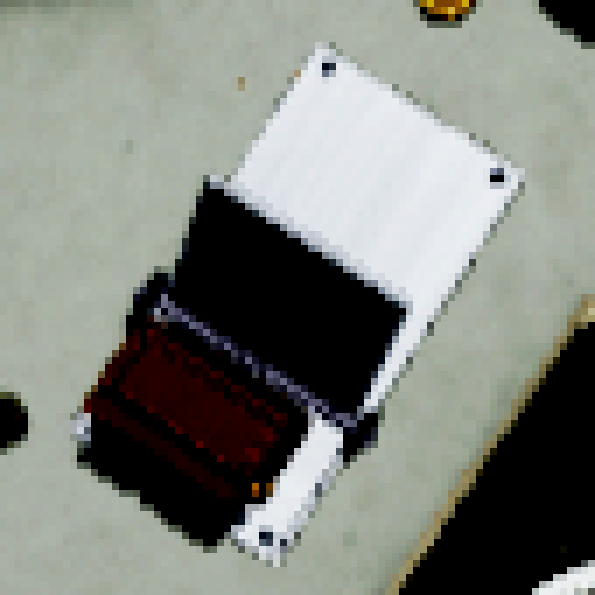

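```bash
cat > m.py <<'E'
from h import *
t=lambda a:[a[0]/7+255-.5,a[1]/7+170-.5]
e=lambda a:[a[0]/12+260-.5,a[1]/12+208-.5]
s=lambda a:[a[0]/4.4+220-.4,a[1]/4+110-.4]
L=[([.124,.053,.005],t((318,44))),([.124,-.053,.005],t((525,180))),([-.062,-.053,.012],t((280,567))),([-.062,.053,.012],t((72,425))),([0,0,.012],e((374,177)))]
def f(p):
    return np.concatenate([proj("top",rz(p[2])@np.array(l)+[p[0],p[1],0])[0]-u for l,u in L])
R=least_squares(f,[.55,0,-.56]);print(R.x,R.fun.round(2)); p=R.x
R0=rz(p[2]);o=np.array([p[0],p[1],0])
pl=[(.117,.045,t((205,180))),(.117,-.045,t((413,302)))]
def g(q):
    a=q[0];return np.concatenate([proj("top",R0@np.array([l*np.cos(a),y,.012+l*np.sin(a)])+o)[0]-u for l,y,u in pl])
Q=least_squares(g,[1.1]);print("plate",Q.x,Q.fun)
T=[(0,.034,e((182,92))),(0,-.034,e((450,258))),(-.042,-.034,e((350,412))),(-.042,.034,e((88,240)))]
S=[(-.042,.034,s((133,212))),(0,.034,s((212,214))),(0,-.034,s((196,272))),(-.042,-.034,s((108,270)))]
for use in("t","ts"):
  def k(q):
    out=[]
    for n,ll in(("t",T),("s",S)):
        if n in use:
            for x,y,u in ll: out.append(proj({"t":"top","s":"side"}[n],rz(q[2])@np.array([x,y,0])+[q[0],q[1],q[3] if use=="ts" else .128])[0]-u)
    return np.concatenate(out)
  K=least_squares(k,[p[0],p[1],p[2],.128]);print(use,K.x,K.fun.round(1))
  print(" in rest:",R0.T@(np.r_[K.x[:2],0]-o),K.x[2]-p[2])
E
python3 m.py
```

```text
[ 0.60554478  0.04348    -0.56740466] [-0.58 -0.6   1.31  0.04  0.43  0.48 -1.57  0.26  0.41 -0.21]
plate [1.10261187] [ 0.73258253 -0.32371844 -0.0599613   0.79745953]
t [ 0.60451299  0.04712878 -0.5629744   0.128     ] [ 0.5 -0.7  0.3 -0.5 -0.2  0.5 -0.5  0.7]
 in rest: [-0.00283112  0.00252248  0.        ] 0.004430256654645581
ts [ 0.60348446  0.04767208 -0.5751723   0.124838  ] [ 0.5 -0.4  0.   0.1 -0.6  0.9 -0.6  0.8 -0.3  0.   0.7 -0.1  0.6  0.
  0.3  0.1]
 in rest: [-0.00399048  0.00242787  0.        ] -0.007767639034239271
```

```bash
cat >> h.py <<'E'
def tri(a,b):
    f=lambda P:np.concatenate([proj("top",P)[0]-a,proj("side",P)[0]-b])
    R=least_squares(f,[.5,0,.1]);return R.x.round(3),R.fun.round(1)
E
python3 - <<'E'
from h import *
print("mw corner",tri((232,237),(268,62)))
print("mw corner low?",[ray("side",(263,160),0)])
print("juicer handle L",tri((432,343),(152,257)),tri((478,308),(300,270)))
print("bowl rim",tri((468,220),(385,333)))
print("scale lid",tri((408,240),(318,135)),tri((345,213),(300,135)), tri((368,208),(325,150)))
print("big case",tri((250,108),(340,117)))
E
```

```text
mw corner (array([0.611, 0.128, 0.332]), array([  9.1, -20.5, -20.7,   0.6]))
mw corner low? [array([0.72379405, 0.33052414, 0.        ])]
juicer handle L (array([ 0.304, -0.297,  0.248]), array([-2.2,  8.3,  4.1, -0. ])) (array([ 0.419, -0.413,  0.263]), array([ 3.3, -6.3, -3.2,  0.1]))
bowl rim (array([ 0.576, -0.408,  0.078]), array([-9.8, 13.1,  8.6, -0.6]))
scale lid (array([ 0.556, -0.236,  0.318]), array([-1.1,  1.9,  1.4, -0.1])) (array([ 0.612, -0.096,  0.256]), array([-2.4,  4.2,  3.6, -0.2])) (array([ 0.627, -0.151,  0.245]), array([-2. ,  3.2,  2.7, -0.1]))
big case (array([0.88 , 0.149, 0.159]), array([-3.7,  5.6,  6.6, -0.4]))
```

```bash
python3 - <<'E'
import cv2
t=cv2.imread("pics/top0.png")
cv2.imwrite("pics/t0g.png",cv2.resize(t[200:400,200:560],None,fx=2.2,fy=2.2,interpolation=cv2.INTER_CUBIC))
E
```

```text
(no output)
```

View pics/t0g.png

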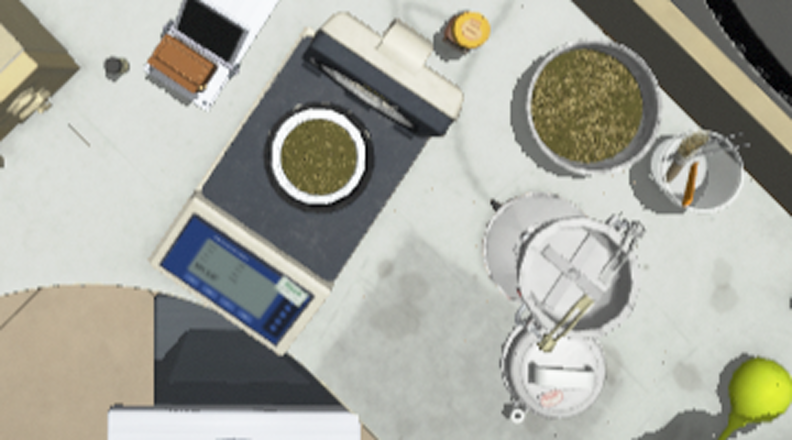

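```bash
python3 - <<'E'
import cv2
s=cv2.imread("pics/side0.png"); t=cv2.imread("pics/top0.png")
cv2.imwrite("pics/s0h.png",cv2.resize(s[40:240,60:300],None,fx=3,fy=3,interpolation=cv2.INTER_CUBIC))
cv2.imwrite("pics/t0h.png",cv2.resize(t[130:370,0:260],None,fx=2.5,fy=2.5,interpolation=cv2.INTER_CUBIC))
from h import *
for z in(0,.15,.2,.25): print(z,ray("top",(234,234),z),ray("side",(215,183),0))
E
```

```text
0 [0.57164607 0.20569862 0.        ] [0.55716401 0.27125919 0.        ]
0.15 [0.57196507 0.17756703 0.15      ] [0.55716401 0.27125919 0.        ]
0.2 [0.5720714  0.16818983 0.2       ] [0.55716401 0.27125919 0.        ]
0.25 [0.57217773 0.15881264 0.25      ] [0.55716401 0.27125919 0.        ]
```

View pics/s0h.png

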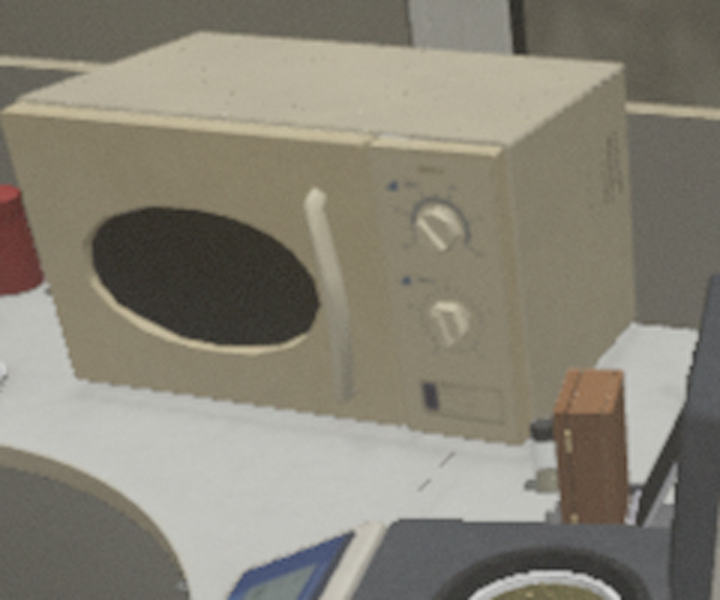

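View pics/t0h.png

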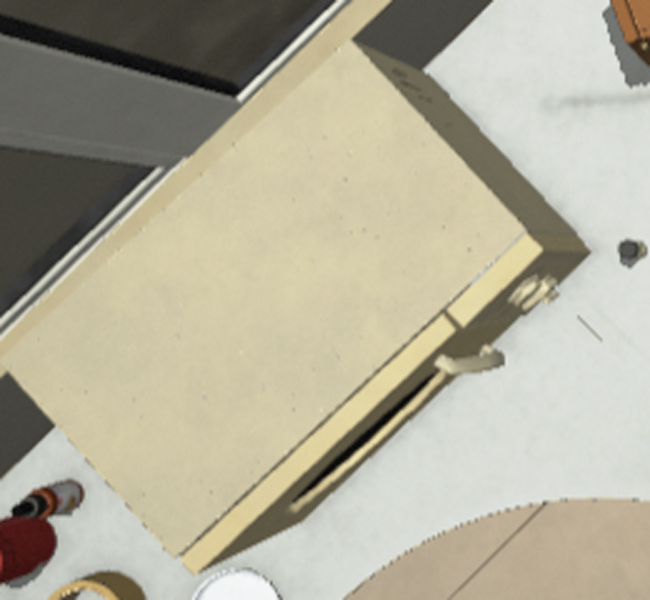

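Call:
{"api": "drive_tool", "payload": {"targets": [{"az":0.1,"dz":35,"claw":0.5},{"az":0.2,"dz":72,"claw":0.5},{"az":0.3,"dz":108,"claw":0.5},{"az":0.4,"dz":144,"dx":10,"dy":10,"claw":0.5},{"az":0.5,"dz":175,"dx":25,"dy":25,"claw":0.5},{"az":0.6,"dz":195,"dx":47,"dy":50,"claw":0.5},{"az":0.7,"dz":205,"dx":73,"dy":80,"claw":0.5},{"az":0.8,"dz":210,"dx":100,"dy":110,"claw":0.5}]}}

```text
$.targets[0]: bad value
```

Call:
{"api": "drive_tool", "payload": {"targets": [{"ax":0,"ay":0,"az":0.1,"dx":0,"dy":0,"dz":35,"claw":0.5},{"ax":0,"ay":0,"az":0.2,"dx":0,"dy":0,"dz":72,"claw":0.5},{"ax":0,"ay":0,"az":0.3,"dx":0,"dy":0,"dz":108,"claw":0.5},{"ax":0,"ay":0,"az":0.4,"dz":144,"dx":10,"dy":10,"claw":0.5},{"ax":0,"ay":0,"az":0.5,"dz":175,"dx":25,"dy":25,"claw":0.5},{"ax":0,"ay":0,"az":0.6,"dz":195,"dx":47,"dy":50,"claw":0.5},{"ax":0,"ay":0,"az":0.7,"dz":205,"dx":73,"dy":80,"claw":0.5},{"ax":0,"ay":0,"az":0.8,"dz":210,"dx":100,"dy":110,"claw":0.5}]}}

```text
t: 0.77
position: [0.275, -0.5158, 0.4431]
ee_rot: [[0.001, 0.879, -0.476], [-0.003, -0.476, -0.879], [-1.0, 0.002, 0.002]]
ft_force: [-0.0, -0.4, 0.4]
width: 0.0428
```

Call:
{"api": "drive_tool", "payload": {"targets": [{"ax":0,"ay":0,"az":0.1,"dx":23,"dy":33,"dz":0,"claw":0.5},{"ax":0,"ay":0,"az":0.2,"dx":46,"dy":66,"dz":0,"claw":0.5},{"ax":0,"ay":0,"az":0.3,"dx":69,"dy":100,"dz":0,"claw":0.5},{"ax":0,"ay":0,"az":0.4,"dx":90,"dy":135,"dz":0,"claw":0.5},{"ax":0,"ay":0,"az":0.5,"dx":110,"dy":170,"dz":0,"claw":0.5},{"ax":0,"ay":0,"az":0.6,"dx":130,"dy":206,"dz":0,"claw":0.5},{"ax":0,"ay":0,"az":0.7,"dx":148,"dy":243,"dz":0,"claw":0.5},{"ax":0,"ay":0,"az":0.8,"dx":165,"dy":280,"dz":0,"claw":0.5}]}}

```text
t: 1.43
position: [0.4399, -0.2342, 0.4411]
ee_rot: [[-0.0, 0.954, 0.301], [0.0, 0.301, -0.954], [-1.0, -0.0, -0.0]]
ft_force: [1.6, -0.1, 0.7]
width: 0.0432
```

Call:
{"api": "drive_tool", "payload": {"targets": [{"ax":0,"ay":0,"az":0.1,"dx":10,"dy":39,"dz":0,"claw":0.5},{"ax":0,"ay":0,"az":0.2,"dx":20,"dy":78,"dz":0,"claw":0.5},{"ax":0,"ay":0,"az":0.3,"dx":29,"dy":117,"dz":0,"claw":0.5},{"ax":0,"ay":0,"az":0.4,"dx":38,"dy":156,"dz":0,"claw":0.5},{"ax":0,"ay":0,"az":0.5,"dx":45,"dy":195,"dz":0,"claw":0.5},{"ax":0,"ay":0,"az":0.6,"dx":48,"dy":235,"dz":0,"claw":0.5},{"ax":0,"ay":0,"az":0.7,"dx":50,"dy":275,"dz":0,"claw":0.5},{"ax":0,"ay":0,"az":0.7,"dx":50,"dy":315,"dz":0,"claw":0.5}]}}

```text
t: 2.1
position: [0.4893, 0.0805, 0.441]
ee_rot: [[-0.0, 0.536, 0.844], [0.0, 0.844, -0.536], [-1.0, -0.0, -0.0]]
ft_force: [1.3, -0.5, 0.1]
width: 0.0426
```

Call:
{"api": "drive_tool", "payload": {"targets": [{"ax":-0.064,"ay":-0.101,"az":0,"dx":0,"dy":5,"dz":-35,"claw":0.5},{"ax":-0.128,"ay":-0.202,"az":0,"dx":5,"dy":10,"dz":-70,"claw":0.5},{"ax":-0.192,"ay":-0.303,"az":0,"dx":10,"dy":11,"dz":-105,"claw":0.5},{"ax":-0.256,"ay":-0.404,"az":0,"dx":16,"dy":11,"dz":-140,"claw":0.5},{"ax":-0.322,"ay":-0.506,"az":0,"dx":22,"dy":11,"dz":-175,"claw":0.5},{"ax":-0.322,"ay":-0.506,"az":0,"dx":28,"dy":11,"dz":-210,"claw":0.5},{"ax":-0.322,"ay":-0.506,"az":0,"dx":34,"dy":11,"dz":-240,"claw":0.5},{"ax":-0.322,"ay":-0.506,"az":0,"dx":36,"dy":11,"dz":-260,"claw":0.5}]}}

```text
t: 2.77
position: [0.522, 0.0883, 0.2121]
ee_rot: [[0.48, 0.538, 0.694], [-0.302, 0.843, -0.445], [-0.824, 0.004, 0.567]]
ft_force: [1.5, -0.9, -0.1]
width: 0.0427
```

```bash
cat > snap.py <<'E'
import sys
from h import *
k=sys.argv[1]
t=r.snapshot("top")[:,:,::-1]; s=r.snapshot("side")[:,:,::-1]
cv2.imwrite(f"pics/top{k}.png",t);cv2.imwrite(f"pics/side{k}.png",s)
T=cv2.resize(t[150:270,240:340],(500,600),interpolation=cv2.INTER_CUBIC)
S=cv2.resize(s[110:230,210:270+0] if 0 else s[100:220,230:290],(300,600),interpolation=cv2.INTER_CUBIC)
cv2.imwrite(f"pics/c{k}.png",np.hstack([T,S]))
o=r.get_obs();print(o["t"],o["position"],o["ft_force"],o["qpos"].round(2))
R0=rz(-.5674);print("tcp rest",(R0.T@(o["position"]-[.6055,.0435,0])*1000).round(1))
E
python3 snap.py 1
```

```text
2.8667 [0.51845409 0.08648821 0.20522082] [-0.67234317 -0.92295412  0.63700045] [-0.22  0.48 -0.48  2.25  1.36  0.79 -0.79]
tcp rest [-96.5 -10.5 205.2]
```

View pics/c1.png

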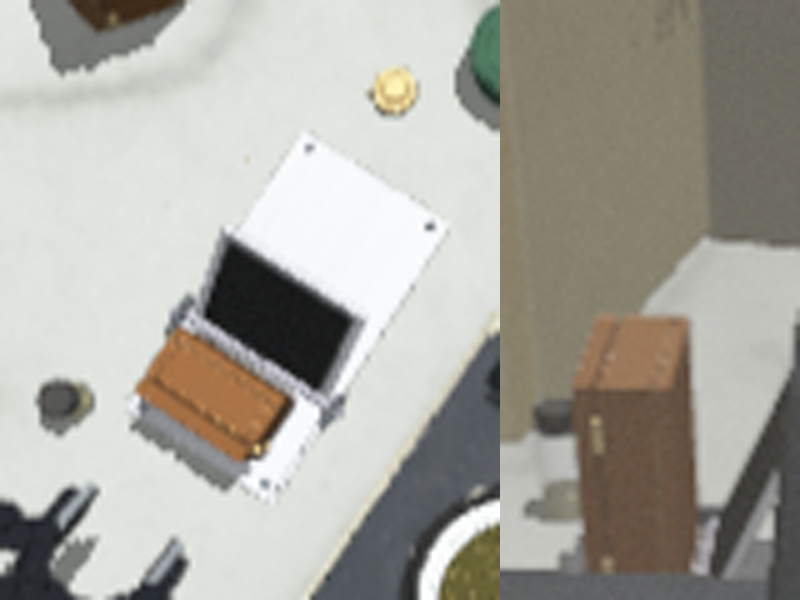

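View pics/side1.png

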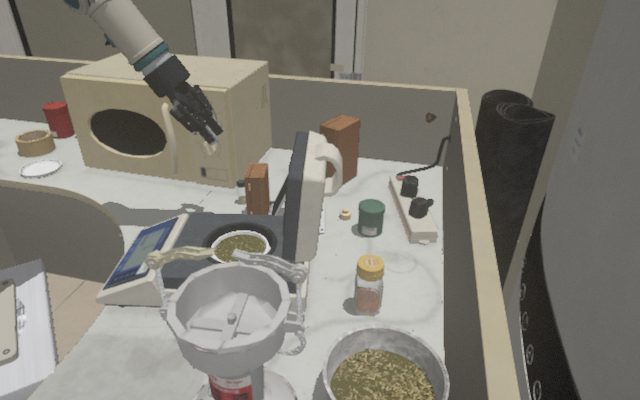

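Call:
{"api": "drive_tool", "payload": {"targets": [{"ax":0,"ay":0,"az":0,"dx":5,"dy":5,"dz":-20,"claw":0.5},{"ax":0,"ay":0,"az":0,"dx":10,"dy":5,"dz":-45,"claw":0.5},{"ax":0,"ay":0,"az":0,"dx":14,"dy":5,"dz":-75,"claw":0.5},{"ax":0,"ay":0,"az":0,"dx":16,"dy":5,"dz":-90,"claw":0.5},{"ax":0,"ay":0,"az":0,"dx":16,"dy":5,"dz":-100,"claw":0.5},{"ax":0,"ay":0,"az":0,"dx":16,"dy":5,"dz":-100,"claw":0.5}]}}

```text
t: 3.37
position: [0.5382, 0.091, 0.112]
ee_rot: [[0.474, 0.541, 0.695], [-0.306, 0.841, -0.447], [-0.826, -0.001, 0.564]]
ft_force: [-0.4, -0.0, -0.2]
width: 0.0428
```

```bash
python3 snap.py 2
```

```text
3.4667 [0.5387758  0.09153814 0.11361711] [-0.4837195  -0.05886553  0.2160796 ] [-0.25  0.7  -0.44  2.27  1.67  0.82 -1.14]
tcp rest [-82.1   4.7 113.6]
```

View pics/c2.png

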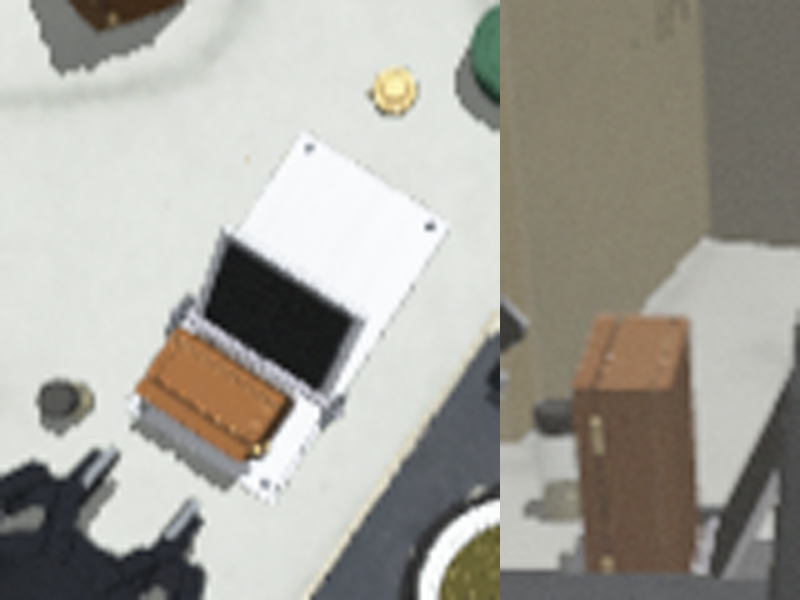

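Call:
{"api": "drive_tool", "payload": {"targets": [{"ax":0,"ay":0,"az":0,"dx":7,"dy":-7,"dz":-2,"claw":0.5},{"ax":0,"ay":0,"az":0,"dx":16,"dy":-12.5,"dz":-4,"claw":0.5},{"ax":0,"ay":0,"az":0,"dx":20,"dy":-15,"dz":-4,"claw":0.5},{"ax":0,"ay":0,"az":0,"dx":24,"dy":-18,"dz":-4,"claw":0.5},{"ax":0,"ay":0,"az":0,"dx":28,"dy":-20.5,"dz":-4,"claw":0.5},{"ax":0,"ay":0,"az":0,"dx":32,"dy":-23,"dz":-4,"claw":0.5}]}}

```text
t: 3.97
position: [0.5702, 0.0686, 0.108]
ee_rot: [[0.475, 0.54, 0.695], [-0.304, 0.842, -0.447], [-0.826, 0.001, 0.564]]
ft_force: [-0.6, 0.4, 0.3]
width: 0.0426
```

```bash
python3 snap.py 3
```

```text
4.0667 [0.57042055 0.06819535 0.10795193] [-0.611936   -0.06171088 -0.33728304] [-0.19  0.71 -0.41  2.22  1.71  0.78 -1.08]
tcp rest [-42.9   2.  108. ]
```

View pics/c3.png

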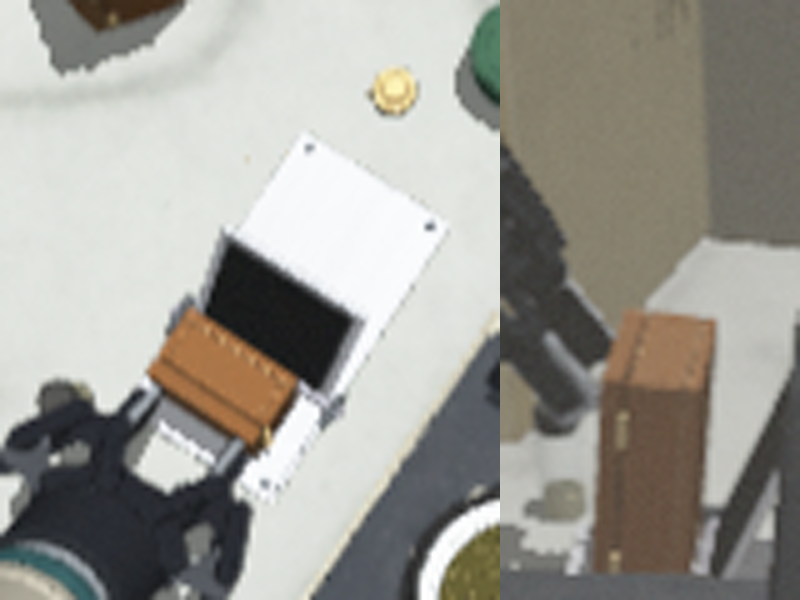

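Call:
{"api": "drive_tool", "payload": {"targets": [{"ax":0,"ay":0,"az":0,"dx":3.8,"dy":-2.4,"dz":1,"claw":0.5},{"ax":0,"ay":0,"az":0,"dx":7.6,"dy":-4.8,"dz":2,"claw":0.5},{"ax":0,"ay":0,"az":0,"dx":11.4,"dy":-7.2,"dz":3,"claw":0.5},{"ax":0,"ay":0,"az":0,"dx":15.2,"dy":-9.6,"dz":4,"claw":0.5},{"ax":0,"ay":0,"az":0,"dx":18,"dy":-11.5,"dz":5,"claw":0.5},{"ax":0,"ay":0,"az":0,"dx":20.5,"dy":-13,"dz":5,"claw":0.5},{"ax":0,"ay":0,"az":0,"dx":23,"dy":-14.6,"dz":6,"claw":0.5},{"ax":0,"ay":0,"az":0,"dx":25,"dy":-16,"dz":6,"claw":0.5}]}}

```text
t: 4.73
position: [0.5952, 0.0527, 0.114]
ee_rot: [[0.475, 0.54, 0.695], [-0.304, 0.842, -0.447], [-0.826, 0.001, 0.564]]
ft_force: [-0.5, -0.7, 0.9]
width: 0.0427
```

```bash
python3 snap.py 4
```

```text
4.8333 [0.59520111 0.05252226 0.11392447] [ 0.28232441 -0.89466158 -0.47093642] [-0.15  0.71 -0.39  2.18  1.69  0.74 -0.99]
tcp rest [-13.5   2.1 113.9]
```

View pics/c4.png

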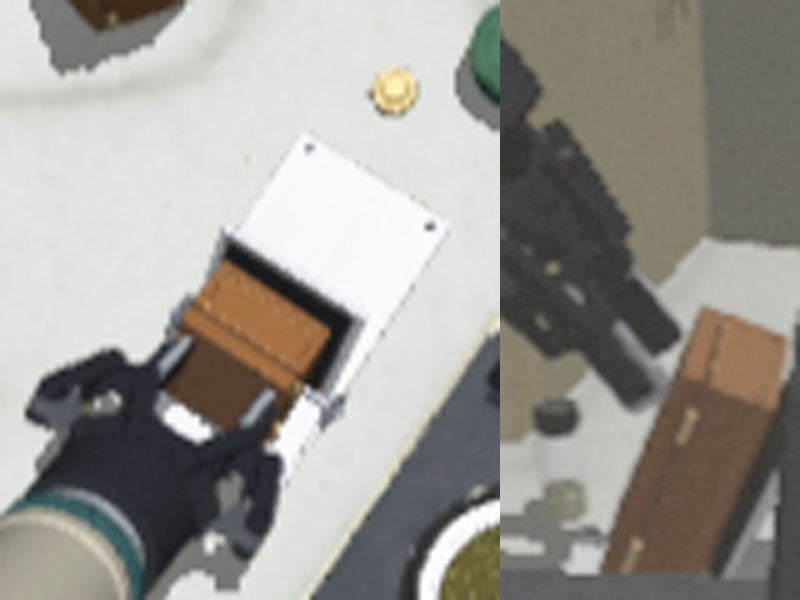

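```bash
cat > traj.py <<'E'
from h import *
R0=rz(-.5674);o=np.array([.6055,.0435,0])
def tcp(th,s=.09,yr=.0025,b0=.6,th0=1.1,toe=-.004):
    b=max(0,b0*th/th0)
    P=np.array([toe,.012])+s*np.array([np.cos(th),np.sin(th)])+.042*np.array([-np.sin(th),np.cos(th)])
    q=P-.011*np.array([np.cos(b),np.sin(b)])
    return b,R0@np.array([q[0],yr,q[1]])+o
if __name__=="__main__":
    ob=r.get_obs();p=ob["position"];x=ob["ee_rot"][:,0]
    print(p,"beta",np.arccos(-x[2]))
    for th in np.arange(1.1,-.06,-.05):
        b,w=tcp(th);print(round(th,2),round(b,3),"turn",((.6-b)*np.array([.537,.843])).round(3),"shift",((w-p)*1000).round(1))
E
python3 traj.py
```

```text
[0.59520111 0.05252226 0.11392447] beta 0.5995443558371294
1.1 0.6 turn [0. 0.] shift [ 3.5 -1.7 -8.9]
1.05 0.573 turn [0.015 0.023] shift [ 7.5 -4.3 -8.9]
1.0 0.545 turn [0.029 0.046] shift [11.5 -6.9 -9.2]
0.95 0.518 turn [0.044 0.069] shift [15.5 -9.4 -9.7]
0.9 0.491 turn [0.059 0.092] shift [ 19.5 -11.9 -10.5]
0.85 0.464 turn [0.073 0.115] shift [ 23.5 -14.4 -11.5]
0.8 0.436 turn [0.088 0.138] shift [ 27.3 -16.9 -12.7]
0.75 0.409 turn [0.103 0.161] shift [ 31.1 -19.3 -14.2]
0.7 0.382 turn [0.117 0.184] shift [ 34.9 -21.7 -15.9]
0.65 0.355 turn [0.132 0.207] shift [ 38.6 -24.1 -17.8]
0.6 0.327 turn [0.146 0.23 ] shift [ 42.1 -26.3 -20. ]
0.55 0.3 turn [0.161 0.253] shift [ 45.6 -28.6 -22.3]
0.5 0.273 turn [0.176 0.276] shift [ 49.  -30.7 -24.9]
0.45 0.245 turn [0.19  0.299] shift [ 52.2 -32.8 -27.6]
0.4 0.218 turn [0.205 0.322] shift [ 55.3 -34.8 -30.6]
0.35 0.191 turn [0.22  0.345] shift [ 58.3 -36.7 -33.7]
0.3 0.164 turn [0.234 0.368] shift [ 61.2 -38.5 -37. ]
0.25 0.136 turn [0.249 0.391] shift [ 63.9 -40.2 -40.5]
0.2 0.109 turn [0.264 0.414] shift [ 66.4 -41.8 -44.1]
0.15 0.082 turn [0.278 0.437] shift [ 68.8 -43.3 -47.8]
0.1 0.055 turn [0.293 0.46 ] shift [ 71.  -44.7 -51.7]
0.05 0.027 turn [0.308 0.483] shift [ 73.  -46.  -55.8]
-0.0 0 turn [0.322 0.506] shift [ 74.9 -47.2 -59.9]
-0.05 0 turn [0.322 0.506] shift [ 76.6 -48.3 -64.5]
```

Call:
{"api": "drive_tool", "payload": {"targets": [{"ax":0,"ay":0,"az":0,"dx":0,"dy":0,"dz":-7,"claw":0.5},{"ax":0,"ay":0,"az":0,"dx":3.5,"dy":-1.7,"dz":-9,"claw":0.5},{"ax":0.015,"ay":0.023,"az":0,"dx":7.5,"dy":-4.3,"dz":-9,"claw":0.5},{"ax":0.029,"ay":0.046,"az":0,"dx":11.5,"dy":-6.9,"dz":-9.2,"claw":0.5},{"ax":0.044,"ay":0.069,"az":0,"dx":15.5,"dy":-9.4,"dz":-9.7,"claw":0.5},{"ax":0.059,"ay":0.092,"az":0,"dx":19.5,"dy":-11.9,"dz":-10.5,"claw":0.5},{"ax":0.073,"ay":0.115,"az":0,"dx":23.5,"dy":-14.4,"dz":-11.5,"claw":0.5}]}}

```text
t: 5.42
position: [0.6168, 0.0396, 0.101]
ee_rot: [[0.372, 0.539, 0.756], [-0.238, 0.843, -0.483], [-0.897, -0.0, 0.442]]
ft_force: [-3.9, 1.4, 0.8]
width: 0.0422
```

```bash
python3 snap.py 5
```

```text
5.5167 [0.61874005 0.03778606 0.10188203] [-0.65452818  0.109689    0.28854826] [-0.05  0.71 -0.38  2.05  1.46  0.6  -0.64]
tcp rest [ 14.2   2.3 101.9]
```

View pics/c5.png

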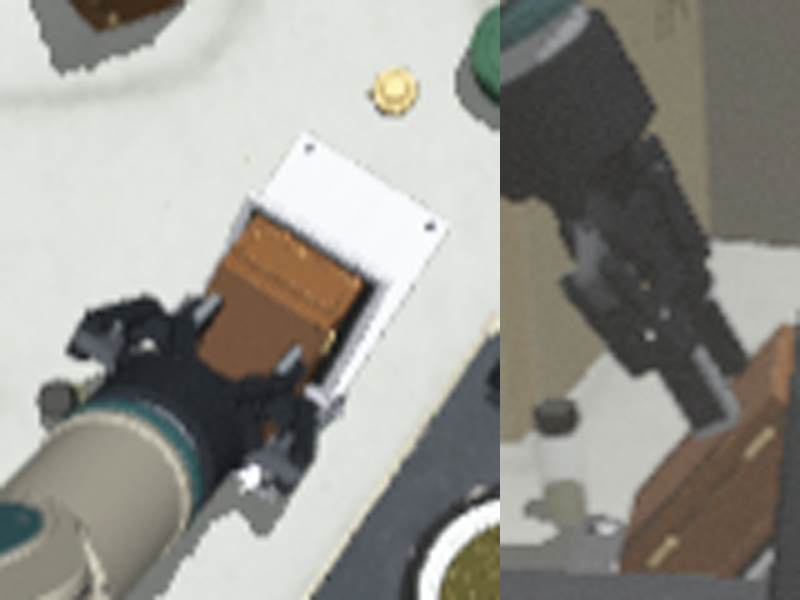

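Call:
{"api": "drive_tool", "payload": {"targets": [{"ax":0.015,"ay":0.023,"az":0,"dx":3.8,"dy":-2.5,"dz":-1.2,"claw":0.5},{"ax":0.03,"ay":0.046,"az":0,"dx":7.6,"dy":-4.9,"dz":-2.7,"claw":0.5},{"ax":0.044,"ay":0.069,"az":0,"dx":11.4,"dy":-7.3,"dz":-4.4,"claw":0.5},{"ax":0.059,"ay":0.092,"az":0,"dx":15.1,"dy":-9.7,"dz":-6.3,"claw":0.5},{"ax":0.073,"ay":0.115,"az":0,"dx":18.6,"dy":-11.9,"dz":-8.5,"claw":0.5},{"ax":0.088,"ay":0.138,"az":0,"dx":22.1,"dy":-14.2,"dz":-10.8,"claw":0.5},{"ax":0.103,"ay":0.161,"az":0,"dx":25.5,"dy":-16.3,"dz":-13.4,"claw":0.5},{"ax":0.117,"ay":0.184,"az":0,"dx":28.7,"dy":-18.4,"dz":-16.1,"claw":0.5}]}}

```text
t: 6.18
position: [0.6472, 0.0203, 0.0865]
ee_rot: [[0.204, 0.54, 0.817], [-0.132, 0.842, -0.523], [-0.97, -0.001, 0.242]]
ft_force: [-1.4, -0.7, 4.9]
width: 0.0423
```

```bash
python3 snap.py 6
```

```text
6.2833 [0.64787128 0.0190239  0.08577705] [-0.1452191   0.74727415  0.1894327 ] [ 0.18  0.8  -0.55  1.83  1.02  0.67 -0.05]
tcp rest [48.9  2.1 85.8]
```

View pics/c6.png

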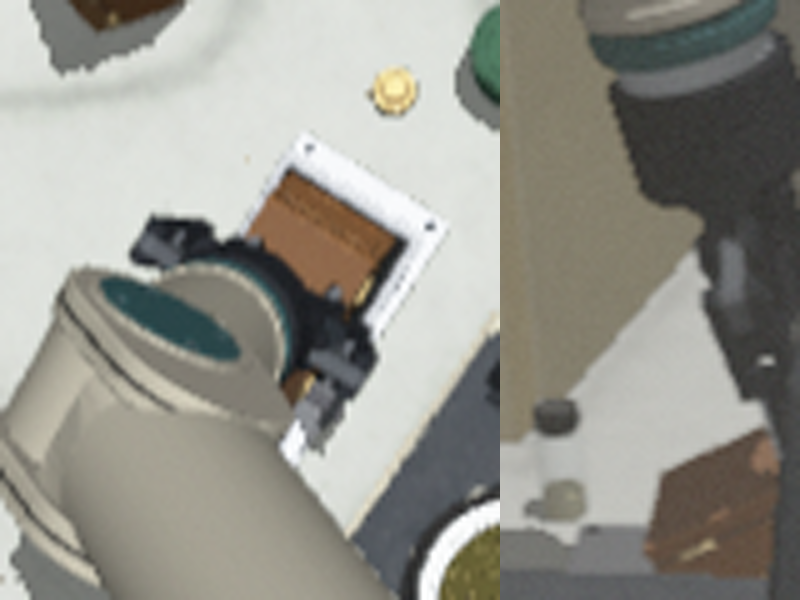

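Call:
{"api": "drive_tool", "payload": {"targets": [{"ax":0.015,"ay":0.023,"az":0,"dx":3.1,"dy":-2,"dz":-3,"claw":0.5},{"ax":0.03,"ay":0.046,"az":0,"dx":6.1,"dy":-3.9,"dz":-6.1,"claw":0.5},{"ax":0.044,"ay":0.069,"az":0,"dx":9,"dy":-5.7,"dz":-9.4,"claw":0.5},{"ax":0.059,"ay":0.092,"az":0,"dx":11.7,"dy":-7.4,"dz":-12.9,"claw":0.5},{"ax":0.074,"ay":0.115,"az":0,"dx":14.2,"dy":-9,"dz":-16.5,"claw":0.5},{"ax":0.088,"ay":0.138,"az":0,"dx":16.6,"dy":-10.5,"dz":-20.2,"claw":0.5},{"ax":0.103,"ay":0.161,"az":0,"dx":18.8,"dy":-11.9,"dz":-24.1,"claw":0.5}]}}

```text
t: 6.87
position: [0.6659, 0.0084, 0.0623]
ee_rot: [[0.045, 0.539, 0.841], [-0.031, 0.842, -0.539], [-0.998, -0.002, 0.055]]
ft_force: [0.6, -0.6, 4.6]
width: 0.0424
```

```bash
python3 snap.py 7
```

```text
6.9667 [0.66625249 0.00721895 0.06122915] [0.00375424 0.10893389 0.53217601] [ 0.32  0.93 -0.69  1.63  0.81  0.85  0.27]
tcp rest [70.7  2.1 61.2]
```

View pics/c7.png

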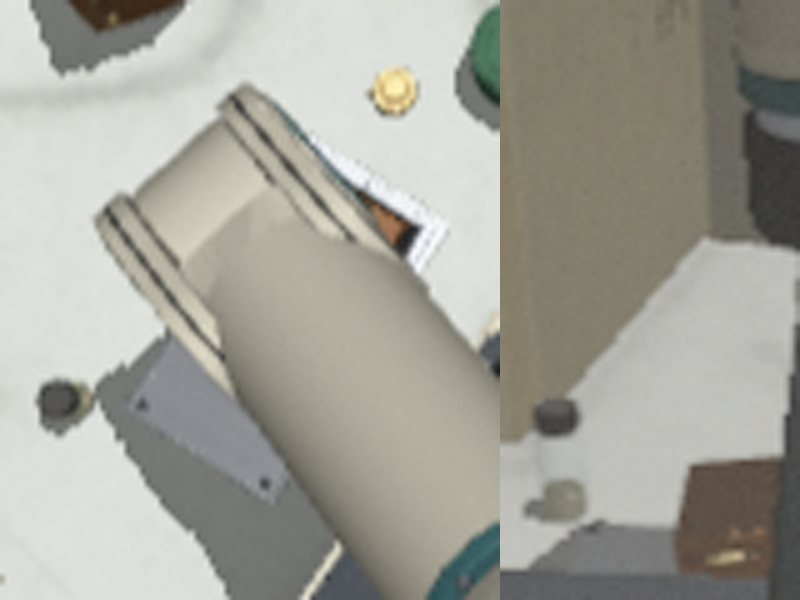

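Call:
{"api": "drive_tool", "payload": {"targets": [{"ax":0.01,"ay":0.012,"az":0,"dx":1,"dy":-0.7,"dz":-2,"claw":0.5},{"ax":0.015,"ay":0.023,"az":0,"dx":2,"dy":-1.3,"dz":-4.1,"claw":0.5},{"ax":0.022,"ay":0.035,"az":0,"dx":3,"dy":-1.9,"dz":-6.2,"claw":0.5},{"ax":0.029,"ay":0.046,"az":0,"dx":3.9,"dy":-2.5,"dz":-8,"claw":0.5},{"ax":0.029,"ay":0.046,"az":0,"dx":3.9,"dy":-2.5,"dz":-9,"claw":0.5}]}}

```text
t: 7.38
position: [0.67, 0.0055, 0.0526]
ee_rot: [[-0.002, 0.541, 0.841], [-0.0, 0.841, -0.541], [-1.0, -0.001, -0.002]]
ft_force: [-0.1, -0.5, 3.2]
width: 0.0424
```

```bash
python3 snap.py 8
```

```text
7.4833 [0.66977678 0.00550645 0.05263614] [-0.84218409 -0.35901227  0.23660013] [ 0.34  0.98 -0.72  1.57  0.77  0.9   0.34]
tcp rest [74.6  2.5 52.6]
```

View pics/side8.png

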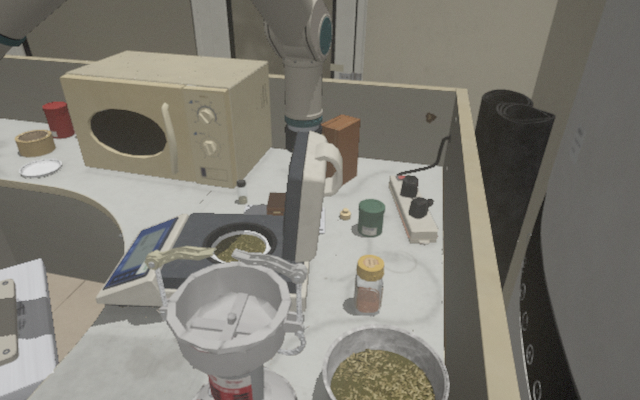

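Call:
{"api": "drive_tool", "payload": {"targets": [{"ax":0,"ay":0,"az":0,"dx":0,"dy":0,"dz":-1,"claw":0.5},{"ax":0,"ay":0,"az":0,"dx":0,"dy":0,"dz":-2,"claw":0.5},{"ax":0,"ay":0,"az":0,"dx":0,"dy":0,"dz":-2.5,"claw":0.5}]}}

```text
t: 7.73
position: [0.6701, 0.0054, 0.0516]
ee_rot: [[-0.0, 0.54, 0.842], [-0.002, 0.842, -0.54], [-1.0, -0.002, 0.001]]
ft_force: [-1.3, -2.7, 10.6]
width: 0.0431
```

Call:
{"api": "drive_tool", "payload": {"targets": [{"ax":0,"ay":0,"az":0,"dx":0,"dy":0,"dz":-1,"claw":0.5},{"ax":0,"ay":0,"az":0,"dx":0,"dy":0,"dz":-2,"claw":0.5}]}}

```text
t: 7.9
position: [0.6702, 0.0054, 0.0514]
ee_rot: [[0.0, 0.54, 0.842], [-0.003, 0.842, -0.54], [-1.0, -0.002, 0.002]]
ft_force: [-6.1, -3.3, 23.8]
width: 0.0427
```

Call:
{"api": "drive_tool", "payload": {"targets": [{"ax":0,"ay":0,"az":0,"dx":0,"dy":0,"dz":5,"claw":0.5},{"ax":0,"ay":0,"az":0,"dx":0,"dy":0,"dz":20,"claw":0.5},{"ax":0,"ay":0,"az":0,"dx":0,"dy":0,"dz":55,"claw":0.5},{"ax":0,"ay":0,"az":0,"dx":-10,"dy":0,"dz":90,"claw":0.5},{"ax":0,"ay":0,"az":0,"dx":-40,"dy":10,"dz":105,"claw":0.5},{"ax":0,"ay":0,"az":0,"dx":-75,"dy":30,"dz":110,"claw":0.5},{"ax":0,"ay":0,"az":0,"dx":-110,"dy":50,"dz":115,"claw":0.5},{"ax":0,"ay":0,"az":0,"dx":-145,"dy":70,"dz":120,"claw":0.5}]}}

```text
t: 8.57
position: [0.523, 0.0763, 0.1695]
ee_rot: [[-0.001, 0.541, 0.841], [-0.001, 0.841, -0.541], [-1.0, -0.001, -0.0]]
ft_force: [0.3, 1.4, -0.0]
width: 0.0425
```

```bash
python3 snap.py 9
```

```text
8.6667 [0.51867707 0.07973096 0.17025637] [ 1.57419469 -0.17480226 -0.07064465] [ 0.33  0.66 -0.84  1.91  0.64  0.86  0.17]
tcp rest [-92.7 -16.1 170.3]
```

View pics/c9.png

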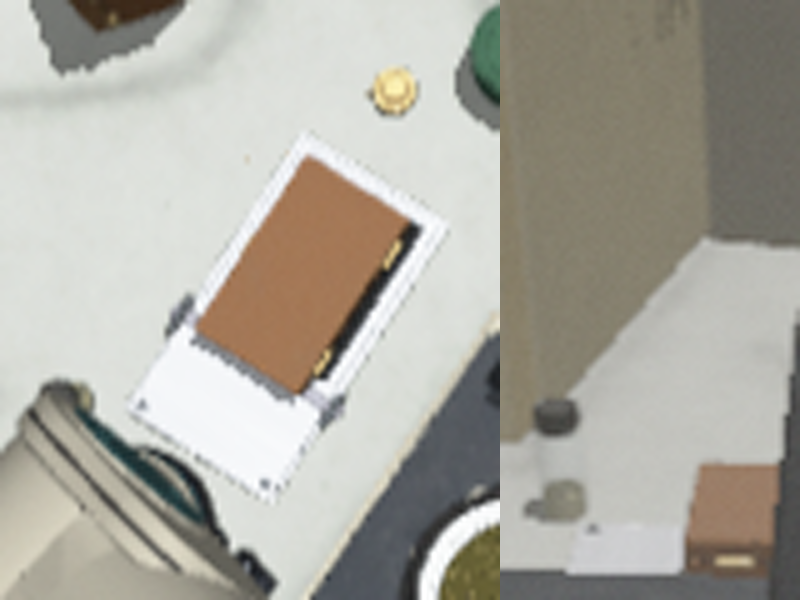

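```bash
python3 - <<'E'
import cv2,numpy as np
t=cv2.imread("pics/top9.png")[172:254,262:334]
cv2.imwrite("pics/t9e.png",cv2.resize(t,None,fx=10,fy=7.2,interpolation=cv2.INTER_NEAREST))
cv2.imwrite("pics/t9e.png",cv2.resize(t,None,fx=7.2,fy=7.2,interpolation=cv2.INTER_NEAREST))
E
```

```text
(no output)
```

View pics/t9e.png

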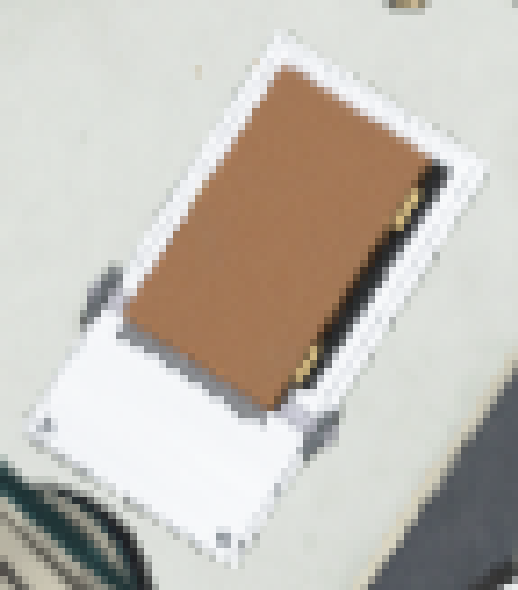

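```bash
cat > meas.py <<'E'
import sys
from h import *
im=cv2.imread(sys.argv[1]); hsv=cv2.cvtColor(im,cv2.COLOR_BGR2HSV)
m=((hsv[...,0]<20)&(hsv[...,1]>100)&(hsv[...,2]>110)).astype(np.uint8)
m[:150]=0;m[250:]=0;m[:,:260]=0;m[:,340:]=0
n,l,st,_=cv2.connectedComponentsWithStats(m);k=1+np.argmax(st[1:,4]);m=(l==k).astype(np.uint8)
c=cv2.findContours(cv2.resize(m,None,fx=8,fy=8,interpolation=cv2.INTER_LINEAR),0,1)[0][0][:,0]/8.-.44
P=np.array([ray("top",u,.054)[:2] for u in c]).astype(np.float32)
q=cv2.minAreaRect(P*1000);b=cv2.boxPoints(q)/1000;print("lid rect",q)
hullarea=cv2.contourArea(cv2.convexHull(P*1000));print("area",hullarea, 68*116)
o=np.array([.6055,.0435]);R=rz(-.5674)[:2,:2]
print("box in rest mm",((b-o)@R*1000).round(1),"mean",((b.mean(0)-o)@R*1000).round(1))
e=lambda a:[a[0]/7.2+262-.5,a[1]/7.2+172-.5]
g=[((280,32),.005),((490,165),.005),((235,565),.012),((28,438),.012),((100,295),.012),((320,435),.012)]
W=[(ray("top",e(u),z)[:2]-o)@R*1000 for u,z in g]
print(np.round(W,1))
# white edges: fit of rest long sides
E
python3 meas.py pics/top9.png
```

```text
lid rect ((652.4612426757812, 15.939510345458984), (68.79278564453125, 113.1763687133789), 57.582942962646484)
area 7677.377119632954 7888
box in rest mm [[ -2.1 -32.5]
 [111.1 -32.3]
 [110.9  36.5]
 [ -2.2  36.3]] mean [54.4  2. ]
[[123.8  49.3]
 [124.2 -48.7]
 [-60.8 -49.6]
 [-63.   45. ]
 [ -1.2  51.8]
 [ -0.7 -50.1]]
```

```bash
python3 - <<'E'
from h import *
im=cv2.imread("pics/top9.png").astype(np.float32).mean(2)
o=np.array([.6055,.0435,0]);R=rz(-.5674)
def prof(xs,ys,z):
    A=[]
    for x in xs:
        P=(R@np.array([np.full(len(ys),x),ys,np.full(len(ys),z)])).T+o
        uv=proj("top",P).astype(np.float32)
        A.append(cv2.remap(im,uv[:,0].reshape(1,-1),uv[:,1].reshape(1,-1),cv2.INTER_LINEAR)[0])
    return np.mean(A,0)
ys=np.arange(-.070,.0705,.002)
for nm,xs,z in(("step",np.arange(-.050,-.012,.002),.012),("mid",np.arange(.02,.1,.003),.006),("far",np.arange(.115,.121,.001),.006),("lug",np.arange(-.004,.003,.001),.012)):
    p=prof(xs,ys,z);print(nm);print([(int(round(y*1000)),int(v)) for y,v in zip(ys,p) if abs(y)>.028])
E
```

```text
step
[(-70, 217), (-68, 217), (-66, 218), (-64, 218), (-62, 219), (-60, 220), (-58, 220), (-56, 221), (-54, 220), (-52, 212), (-50, 212), (-48, 222), (-46, 231), (-44, 244), (-42, 247), (-40, 247), (-38, 247), (-36, 247), (-34, 247), (-32, 247), (-30, 247), (28, 245), (30, 245), (32, 245), (34, 244), (36, 243), (38, 244), (40, 246), (42, 246), (44, 246), (46, 242), (48, 227), (50, 210), (52, 208), (54, 216), (56, 220), (58, 221), (60, 221), (62, 221), (64, 221), (66, 221), (68, 221), (70, 221)]
mid
[(-70, 219), (-68, 219), (-66, 219), (-64, 219), (-62, 220), (-60, 220), (-58, 220), (-56, 220), (-54, 220), (-52, 215), (-50, 212), (-48, 232), (-46, 239), (-44, 237), (-42, 244), (-40, 233), (-38, 168), (-36, 88), (-34, 56), (-32, 68), (-30, 82), (28, 123), (30, 123), (32, 123), (34, 122), (36, 123), (38, 125), (40, 145), (42, 199), (44, 236), (46, 238), (48, 238), (50, 227), (52, 218), (54, 220), (56, 222), (58, 222), (60, 222), (62, 222), (64, 222), (66, 221), (68, 221), (70, 221)]
far
[(-70, 220), (-68, 221), (-66, 221), (-64, 220), (-62, 221), (-60, 222), (-58, 223), (-56, 223), (-54
[... 192 characters left out ...]
6), (36, 227), (38, 227), (40, 233), (42, 239), (44, 244), (46, 242), (48, 242), (50, 231), (52, 219), (54, 220), (56, 221), (58, 222), (60, 222), (62, 221), (64, 221), (66, 220), (68, 220), (70, 221)]
lug
[(-70, 219), (-68, 220), (-66, 220), (-64, 220), (-62, 220), (-60, 221), (-58, 214), (-56, 194), (-54, 169), (-52, 134), (-50, 120), (-48, 128), (-46, 157), (-44, 185), (-42, 204), (-40, 208), (-38, 206), (-36, 209), (-34, 201), (-32, 173), (-30, 130), (28, 122), (30, 122), (32, 122), (34, 122), (36, 124), (38, 132), (40, 152), (42, 181), (44, 201), (46, 192), (48, 155), (50, 114), (52, 114), (54, 138), (56, 174), (58, 208), (60, 220), (62, 222), (64, 222), (66, 222), (68, 222), (70, 222)]
```

```bash
python3 - <<'E'
from h import *
a=cv2.imread("pics/side0.png");b=cv2.imread("pics/side9.png");c=cv2.imread("pics/top0.png");d=cv2.imread("pics/top9.png")
for n,x,y,(r0,r1,c0,c1) in(("jar",a,b,(250,320,350,390)),("tin",a,b,(195,240,352,390)),("weight",c,d,(160,176,310,326)),("vial",a,b,(176,206,234,246)),("tin t",c,d,(148,174,330,358)),("jar t",c,d,(202,224,402,426)),("vial t",c,d,(220,240,244,261))):
    print(n,np.abs(x[r0:r1,c0:c1].astype(int)-y[r0:r1,c0:c1]).mean().round(2))
o=r.get_obs();print(o["t"],o["dq"].round(3),o["ft_force"].round(1)); r.job_done()
E
```

```text
jar 2.19
tin 2.21
weight 1.01
vial 8.0
tin t 1.14
jar t 1.14
vial t 34.01
8.6667 [ 0.028  0.053  0.073 -0.139  0.06   0.013  0.049] [ 1.6 -0.2 -0.1]
the job is handed in; nothing more can be done
```

The smaller case now lies on its side on the folded plate, lid up, and the job is handed in at about 8.7 s of robot time. I tipped it with the half-open fingertips until it leaned on the raised plate. I then pressed case and plate down together along the hinge arc at about 50 mm/s. There was no gripping, lifting or banging, and the tool was lifted clear afterwards.

**Plate flat:** I did not measure the plate angle by camera. At the end of the press the force rose from about 11 to 24 N with almost no motion (0.2 mm). The TCP was then at about 51 mm, which fits a lid at 54 mm with the half-open tips a few mm behind it, so I take the plate to be at its stop.

**Alignment:** From the top view, the case is about 1.5 to 2 mm to the +y side of the rest's middle. It is within about 0.2° of straight, with its toe about 2 mm short of the hinge line. I left that offset as it was. The measured lid length came out as 113 mm instead of 116 mm; I put that down to edge shading and did not resolve it.

**Bystanders:** The jar, tin and weight look unchanged between the first and last pictures. In the last top view the arm covers part of the vial, so that automatic comparison failed. The side view shows the vial standing in the same spot.

**Arm at hand-in:** It was still settling slowly (joint speeds up to 0.14 rad/s), about 0.17 m above the worktop and well clear of the case.

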